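# Load a controller board under the spring clip of its test dock

### The arm

A 7-joint arm with a two-finger parallel gripper is mounted at the origin on the work surface. World frame = base frame: x ahead of the robot, y to its left, z up, the work surface at z = 0. Lengths are in mm, angles in rad, forces in N, time in s.
With the tool pointing down it reaches from about 425 to 950 mm from the base axis. Payload 4.7 kg.
Tool frame: the origin (TCP) lies at the very end of the fingers, on their centre line; the grasp point (between the pads) lies 19 mm behind it (manip.grip_point_offset is the distance from the TCP to the grasp point, in mm); z points along the fingers, y is the direction in which the jaws open and shut (so a half turn about z gives the same grasp; the last joint's range is limited). The gripper opens to 85 mm and grips with 20 to 120 N. Pads are 22 mm wide; open, the fingers measure 114 mm over their backs; the gripper's body (76 mm by 85 mm) begins 54 mm behind the grasp point. The pads swing forward as they close: fully open they stand 13 mm farther back than shut.
Start: joints at [-1.211, 0.469, -0.049, 1.532, 0.024, 1.141, -0.082], TCP at [255.84, 624.655, 231.335] pointing down, gripper open.
Joint ranges: [-2.59, 2.59], [-0.33, 1.99], [-1.39, 1.29], [0.1, 2.45], [-1.04, 4.18], [0.21, 1.99], [-2.66, 2.66]. Speed limits (rad/s): [2.57, 2.57, 3.14, 3.14, 3.14, 3.14, 3.14].

### API

Orientations are given as a unit quaternion [w, x, y, z].
In Python, from cell import manip, viewer, finder gives the robot as it stands.
- The arm moves only by the tool jog_arm, never from a script. Its argument "steps" is a list of rows, each a list of 3 entries, a list of its own where there are three numbers: the turn, a rotation vector about the tool's x, y, z in degrees, then the shift along the tool's x, y, z in m, then the opening, from 0 (shut) to 1 (fully open). In form: [[[ax, ay, az], [x, y, z], gripper], ...]. A call has exactly 8 rows; each row is the pose to reach, as a shift and turn from the pose measured when the call began, along the tool's axes at that moment; what a row does not reach only later rows make up. A row lasts 1/10 s, in which the tool goes at most 50 mm and 8.59 degrees, less where a joint would pass 70% of its speed; a pose out of reach is approached as far as the arm can. A call with a gripper value outside its range is refused whole. The fingers move at their own pace and stop on an object; "squeeze" is the grip in N (left out, the last holds). Time passes only in rows, so rows that repeat a pose let the fingers close, or fill a call up. It gives the time, the measured TCP pose, the force and the opening at its end, in the units of the state.
- manip.read_state(): the state, without advancing time (a new reading comes with each control period).
- viewer.get_image(name): name is "side" or "top"; returns a dict with "image" (420x560x3 uint8, blue, green, red), "range_z" (420x560 float32, mm along the optical axis (not along the pixel's ray), 0 where there is no reading), "intrinsics" (3x3 intrinsics, pixels), "extrinsics" (4x4, takes a point from world to camera coordinates). Camera axes: x right, y down, z forward; pixel columns grow to the right and rows downward; lengths in mm; the calibration is good to about 2 mm. A picture is of the moment at which its call begins.
- manip.job_done(): hands the job in, once; it reports no verdict.
Trained networks look in the newest picture that a camera, given by its name, has taken for a name from the list of things; names that differ only in an ending like _2 or _b are one class to them, and where a whole thing is asked for, a point or a joint stands for the part that bears it (a point fixed in the world has none). Each returns a list of dicts, best first, with "conf" (0 to 1); they miss things now and then, are a little off and sometimes report something else, mostly with a low value. They report only what shows in the picture. A call takes as long as a camera call. They do not tell look-alikes from the thing itself.
- finder.boxes_of(thing, camera): "location" ([row, column] as shares, 0 to 1, of the picture: columns of its width, rows of its height, amid what is visible of it).
- finder.pinpoint(thing, camera): "location" ([row, column] as shares, 0 to 1, of the picture: columns of its width, rows of its height: a listed point, or the origin of a listed thing).
The state is a dict: "time": time; "q": joint angles; "qd": joint speeds; "tau": joint torques, N m; "ee_pos": TCP position; "orientation": TCP orientation; "ft_force": force on the tool from outside, world axes, zero at the start; "moment": the same for the moment, N m; "gripper_width": finger opening in mm.
Only numpy, scipy, OpenCV 4.12 (cv2) and the standard library are available. Lean on these libraries where they do the work, as an engineer would, in place of code of your own. Each camera call takes 0.05 s, during which the arm holds its last target.

### The job

Load the controller board into the test dock: hold the spring clip's thumb plate down with one fingertip and, while the clip is held open, push the board with the other fingertip under the clip's toe until it is fully home against the contact block. Keep the clip held until the board is home, then let it come down on the board and move clear. Only press and push: the board stays flat on the dock and is never lifted, and the wheel, the servo and the screwdriver beside the dock are left where they are.

Things in the scene. Friction and masses are not known exactly. Their poses are not given: they have to be found in the camera images.
- dock: Fixed test dock: dark grey metal plate 205 x 155 x 10 mm on the table. Origin on the table under the channel's centre line; +x is the push direction, +y the clip's side, z up. In its frame (mm): plate x -110..95, y -53..102, top (channel floor) z 10. White guide rails x -45..70, 8 wide, 5 high, leave a channel y -34..34.
- home (a point): Fixed point of the dock, at dock (30, 0, 10) mm: where the board's origin is when the board is fully home. The black contact block that stops the board's front edge has its face at dock x 70 mm; it is 18 mm high and 20 mm long.
- board: Loose controller board, about 90 g: grey perforated base 80 (x) x 64 (y) x 8 mm with a white cover, a metal socket (top 18 mm above the underside) and black headers on its -y side; a 15 mm strip along +y and the rear edge are bare. Origin: centre of the underside; axes as the dock's. Front edge x +40, rear edge x -40 mm. Starts flat in the channel, its front edge 8 to 44 mm short of the toe.
- clip (a joint): Angle of the spring clip, rad: 0 at rest (toe 3 mm above the channel floor, blocking the 8 mm board), grows as the thumb plate is pressed, 0.30 at its stop (toe 12 mm up). The board passes under it from about 0.2; with the toe resting on the board it reads about 0.17. It takes about 4 N at mid plate to start and 7 N at the stop, and springs back when let go.
- clip_plate (a point): Middle of the upper face of the clip's thumb plate, a polished steel plate outside the +y rail, 92 mm along x, 34 mm wide; moves with the clip. At rest it slopes up outwards by 17 degrees, this point at dock (16, 80, 23) mm. Pressed to the stop it is level, 4 mm above the channel floor (half-way up the board's edge), and covers dock x -30..62, y 61..95 mm; a fingertip slides on it (friction 0.25).
- clip_toe (a point): Fixed point of the dock under the near end of the clip's toe at rest, dock (40, 21, 13) mm. The toe is a rolled steel edge, 8 mm thick, dock x 40..62, over the board's bare +y strip. The clip rocks on a rod along x at dock y 50, z 24 mm, between two ears (x -34 and 36) that reach z 29 mm.
- wheel: Bystander: small robot wheel lying flat, black tyre and white hub, 66 mm across, 29 mm high. Origin: centre of its underside.
- servo: Bystander: black servo motor standing upright, 54 x 20 mm, 45 mm high with its white horn. Origin: centre of its underside.
- driver: Bystander: small screwdriver with a brass handle lying on the table, 125 mm long along its x (from -50 handle end to +75 tip), 17 mm thick. Origin: on the table under it, 50 mm from the handle's end.
Things that resemble listed ones, but are neither listed nor needed, are in the scene too. Of the things like the board, leave any that is green or red; of the rest the smaller one is meant.

How it is judged:
By the outcome, as a careful person would: the job done as asked, in the order asked, and still so for the second after the job is handed in, with the robot touching nothing.
It also fails if it takes over 58 s, if anything falls off the work surface, if the arm or the gripper's body presses on something with over 40 N, if the wrist force passes 120 N, or if a joint passes its speed limit or range.

## Working session

There is one attempt and no reset: what is moved stays moved. The work goes in short steps, Python scripts to look and compute and a tool call to move; the robot and the scene stay as the last step left them, time stands still between calls to the robot, and variables do not carry over. Pictures are saved under pics/ and viewed, and the job is handed in when it is done.

Besides the shell and the picture viewer there is one more tool, called after "Emit:" by a JSON object that holds its "method" and its "body", one argument or row to a line. jog_arm: Moves the arm, as the interface text tells. Its arguments: {"type":"object","properties":{"steps":{"type":"array"},"squeeze":{"type":"number"}},"required":["steps"]}

```bash
ls; mkdir -p pics; cat > h.py <<'E'
import numpy as np,cv2,json
from cell import manip,viewer,finder
def grab(n,fn):
    d=viewer.get_image(n); cv2.imwrite('pics/'+fn+'.png',d['image']); np.savez('pics/'+fn+'.npz',**d); return d
def p2w(d,u,v,z=None):
    K=d['intrinsics'];E=d['extrinsics'];r=np.linalg.inv(K)@np.array([u,v,1.])
    R=E[:3,:3];t=E[:3,3]
    c=-R.T@t; dr=R.T@r
    if z is None:
        s=d['range_z'][int(round(v)),int(round(u))]
    else: s=(z-c[2])/dr[2]
    return c+s*dr
def w2p(d,p):
    q=d['extrinsics'][:3,:3]@np.array(p)+d['extrinsics'][:3,3]; q=d['intrinsics']@q; return q[:2]/q[2]
E
python3 - <<'E'
from h import *
for n in('top','side'):
    d=grab(n,n+'0'); E=d['extrinsics']; print(n,(-E[:3,:3].T@E[:3,3]).round(), d['intrinsics'][0,0])
    for t in('dock','home','board','clip_plate','clip_toe','wheel','servo','driver'):
        for r in finder.pinpoint(t,n)[:3]: print(t,round(r['conf'],2),np.round([r['location'][1]*560,r['location'][0]*420]))
print(manip.read_state())
E
```

```text
pics
top [474.  -1. 819.] 531.2917128945223
dock 0.6 [303. 188.]
home 0.82 [309. 162.]
board 0.88 [211. 332.]
board 0.78 [135. 183.]
board 0.71 [366. 337.]
clip_plate 0.76 [255. 159.]
wheel 0.85 [391. 189.]
servo 0.67 [358.  96.]
servo 0.37 [297. 155.]
driver 0.88 [205. 167.]
side [ 445. -767.  666.] 507.5112601271462
dock 0.73 [302. 238.]
dock 0.68 [324. 227.]
home 0.91 [319. 234.]
board 0.8 [295. 230.]
board 0.79 [193. 202.]
board 0.67 [190. 282.]
clip_plate 0.95 [317. 202.]
clip_toe 0.58 [328. 226.]
wheel 0.69 [317. 286.]
wheel 0.51 [388. 258.]
servo 0.56 [388. 261.]
driver 0.79 [307. 191.]
{'time': 0.9, 'q': array([-1.21092566,  0.46859987, -0.04857952,  1.53245702,  0.02406526,
        1.14099839, -0.08231048]), 'qd': array([-0.00099607,  0.0009161 , -0.00104536,  0.00030058,  0.00033581,
        0.00023496,  0.00018553]), 'tau': array([-2.31559570e-04, -5.10148680e+01, -4.65723721e-02, -2.38017225e+01,
        1.08929144e-02,  9.85265542e-04,  7.96305102e-06]), 'ee_pos': array([255.83326596, 624.68149442, 231.35309747]), 'orientation': array([-2.09749015e-05,  1.93180264e-01,  9.81163279e-01,  6.43096897e-05]), 'ft_force': array([-0.0524095 ,  0.58545286, -0.05609227]), 'moment': array([-0.0144025 ,  0.00962057,  0.02063172]), 'gripper_width': 85.38972619778805}
```

View pics/top0.png

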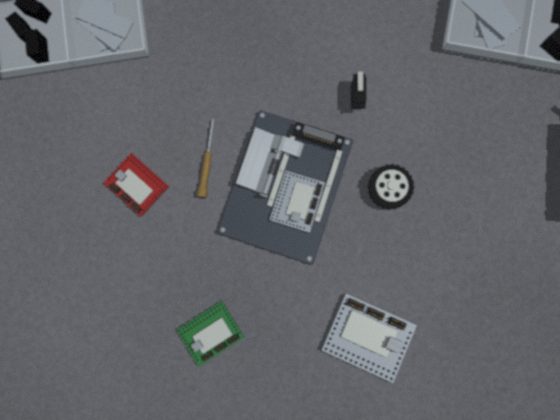

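View pics/side0.png

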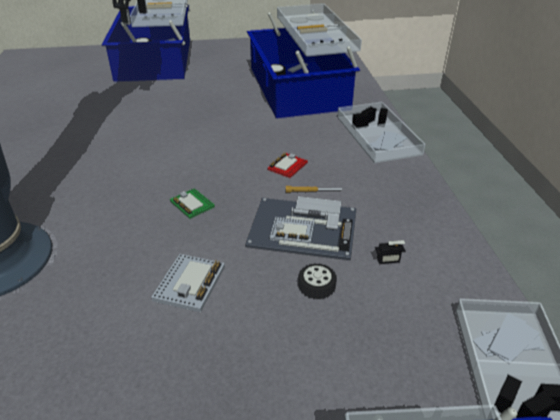

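```bash
python3 - <<'E'
from h import *
d=np.load('pics/top0.npz')
im=d['image'][100:275,205:365]; cv2.imwrite('pics/c1.png',cv2.resize(im,None,fx=3.4,fy=3.4,interpolation=cv2.INTER_CUBIC))
for p in[(259,111),(353,139),(314,264),(219,233),(300,200),(255,150)]: print(p,p2w(d,*p).round(1))
E
```

```text
(259, 111) [718.   51.    9.9]
(353, 139) [674.4 -96.4   0.9]
(314, 264) [479.4 -33.7   1.7]
(219, 233) [526.6 111.6   8. ]
(300, 200) [575.2 -12.5  23.7]
(255, 150) [652.2  55.8  25.2]
```

View pics/c1.png

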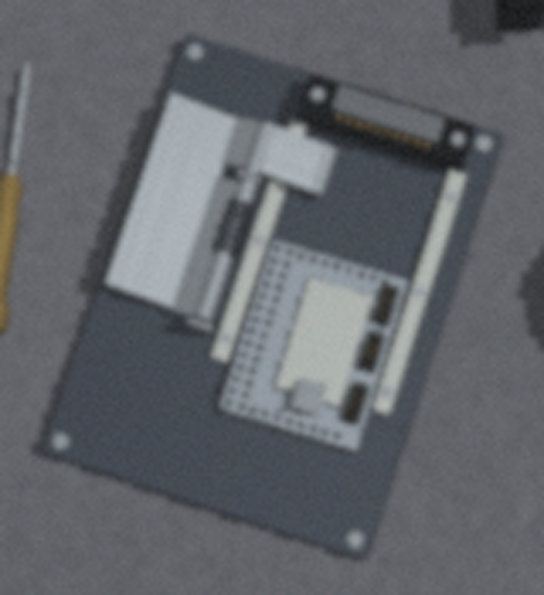

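```bash
cat >> h.py <<'E'
def fit(A,B):
    # planar rigid A(dock)->B(world)
    a=A-A.mean(0);b=B-B.mean(0); th=np.arctan2((a[:,0]*b[:,1]-a[:,1]*b[:,0]).sum(),(a*b).sum())
    R=np.array([[np.cos(th),-np.sin(th)],[np.sin(th),np.cos(th)]]); t=B.mean(0)-R@A.mean(0)
    return th,R,t
E
python3 - <<'E'
from h import *
d=np.load('pics/top0.npz')
f=lambda p,z:p2w(d,205+(p[0]+.5)/3.4-.5,100+(p[1]+.5)/3.4-.5,z)[:2]
# plate corners z10: (95,102),(95,-53),(-110,-53),(-110,102)
A=[(95,102),(95,-53),(-110,-53),(-110,102)];P=[(186,36),(502,132),(369,558),(37,452)]
W=[f(p,10) for p in P]
# rail ends, z15: y 34..42; left rail rear end centre (-45,38): right rail (-45,-38), (70,-38)
A+=[(-45,38),(-45,-38),(70,-38)]; W+=[f(p,15) for p in[(220,361),(383,411),(457,171)]]
A=np.array(A,float);W=np.array(W)
th,R,t=fit(A,W); print(th,np.degrees(th),t); print(((W-t)@R-A).round(1))
# board corners z 8+10
B=np.array([(40,32),(40,-32),(-40,-32),(-40,32)],float); WB=np.array([f(p,18) for p in[(275,240),(408,274),(358,451),(219,409)]])
DB=(WB-t)@R; print(DB.round(1)); tb=fit(B,DB); print('board',tb[0],tb[2])
# depth checks
rz=d['range_z']
for n,p in dict(plate=(60,520/1.2),floor=(160,400),board=(250,380),clip=(150,200),ear=(0,0)).items():
    u=205+p[0]/3.4;v=100+p[1]/3.4; 
    w=p2w(d,u,v); print(n,w.round(1),((w[:2]-t)@R).round(1))
s=np.load('pics/side0.npz')
for x,y,z in[(95,102,10),(95,-53,10),(-110,-53,10),(-110,102,10)]:
    w=R@[x,y]+t; print(w2p(s,[*w,z]).round(1))
E
```

```text
-0.31535304494001465 -18.068398531662222 [599.14808791 -15.62788711]
[[-1.4 -2. ]
 [-0.4  1.1]
 [ 1.6  0.3]
 [ 0.5  1.4]
 [-0.5 -0.5]
 [ 0.5 -0.7]
 [-0.2  0.3]]
[[ 13.9  30.8]
 [ 17.4 -30.7]
 [-65.2 -33.5]
 [-66.4  31. ]]
board 0.02452855145753463 [-25.07582953  -0.61392141]
plate [534.9 105.7  11. ] [-98.7  95.4]
floor [549.8  60.8  11. ] [-70.6  57.3]
board [557.7  20.   21.3] [-50.5  21. ]
clip [638.3  64.7  26.1] [12.3 88.5]
ear [739.3 137.9   1.2] [ 85.6 189.4]
[356.5 207.8]
[351.4 257.4]
[245.  244.5]
[261.5 197.6]
```

```bash
cat >> h.py <<'E'
from scipy.spatial.transform import Rotation as Ro
TH=-0.31535;T=np.array([599.15,-15.63]);RD=np.array([[np.cos(TH),-np.sin(TH)],[np.sin(TH),np.cos(TH)]])
def d2w(p): return RD@np.array(p[:2],float)+T
def w2d(p): return RD.T@(np.array(p[:2],float)-T)
def goal(dx,dy,z,ang):
    """ang: dock angle (deg) of jaw axis B->A. returns turn, shift in the tool frame"""
    s=manip.read_state();q=s['orientation'];R0=Ro.from_quat([q[1],q[2],q[3],q[0]])
    a=np.radians(ang)+TH; y=np.array([np.cos(a),np.sin(a),0]);z_=np.array([0,0,-1.]);x=np.cross(y,z_)
    R1=Ro.from_matrix(np.c_[x,y,z_]); rv=(R0.inv()*R1).as_rotvec(degrees=True)
    p=np.array([*d2w((dx,dy)),z]); sh=R0.inv().apply(p-s['ee_pos'])/1000
    print('turn',rv.round(2),'shift',sh.round(4),'t',round(s['time'],2),'dock tcp',w2d(s['ee_pos']).round(1),s['ee_pos'][2].round(1),'F',s['ft_force'].round(1),'w',s['gripper_width'].round(1)); return rv,sh
E
python3 -c "
from h import *
goal(-50,40.5,80,53)"
```

```text
Traceback (most recent call last):
  File "h.py", line 30, in goal
    print('turn',rv.round(2),'shift',sh.round(4),'t',round(s['time'],2),'dock tcp',w2d(s['ee_pos']).round(1),s['ee_pos'][2].round(1),'F',s['ft_force'].round(1),'w',s['gripper_width'].round(1)); return rv,sh
                                                                                                                                                                    ^^^^^^^^^^^^^^^^^^^^^^^^
AttributeError: 'float' object has no attribute 'round'
```

```bash
sed -i "s/s\['gripper_width'\].round(1)/round(float(s['gripper_width']),1)/; s/s\['ee_pos'\]\[2\].round(1)/round(float(s['ee_pos'][2]),1)/" h.py; python3 -c "
from h import *
goal(-50,40.5,80,53)"
```

```text
turn [ 1.000e-02 -1.000e-02  3.279e+01] shift [-0.5076 -0.4257  0.1513] t 0.9 dock tcp [-525.   502.3] 231.4 F [-0.1  0.6 -0.1] w 85.4
```

Emit:
{"method": "jog_arm", "body": {
  "steps": [
    [[0,0,4],[-0.034,-0.029,0],1],
    [[0,0,8],[-0.069,-0.058,0],1],
    [[0,0,12],[-0.103,-0.087,0],1],
    [[0,0,16],[-0.138,-0.116,0],1],
    [[0,0,20],[-0.172,-0.145,0],1],
    [[0,0,24],[-0.207,-0.174,0],1],
    [[0,0,28],[-0.241,-0.203,0.01],1],
    [[0,0,32],[-0.276,-0.232,0.02],1]
  ]
}}

```text
time: 1.7
ee_pos: [424.1, 304.0, 211.8]
orientation: [0.0, 0.457, 0.889, 0.001]
ft_force: [1.4, -0.2, -0.3]
gripper_width: 85.6
```

```bash
python3 -c "
from h import *
goal(-50,40.5,80,53)"
```

```text
turn [ 0.11 -0.03  0.65] shift [-0.2976 -0.0408  0.1315] t 1.7 dock tcp [-265.5  249.5] 211.8 F [ 1.4 -0.2 -0.3] w 85.6
```

Emit:
{"method": "jog_arm", "body": {
  "steps": [
    [[0,0,0.7],[-0.044,-0.006,0.015],1],
    [[0,0,0.7],[-0.088,-0.012,0.03],1],
    [[0,0,0.7],[-0.132,-0.018,0.045],1],
    [[0,0,0.7],[-0.176,-0.024,0.06],1],
    [[0,0,0.7],[-0.22,-0.03,0.08],1],
    [[0,0,0.7],[-0.264,-0.036,0.1],1],
    [[0,0,0.7],[-0.298,-0.041,0.12],1],
    [[0,0,0.7],[-0.298,-0.041,0.13],1]
  ]
}}

```text
time: 2.5
ee_pos: [565.6, 31.5, 80.3]
orientation: [0.001, 0.467, 0.884, -0.001]
ft_force: [-0.1, 0.0, 0.2]
gripper_width: 85.4
```

```bash
python3 -c "
from h import *
goal(-50,40.5,45,53)
for n in('top','side'): grab(n,n+'1')
d=np.load('pics/side1.npz'); cv2.imwrite('pics/s1c.png',cv2.resize(d['image'][130:270,220:380],None,fx=4,fy=4,interpolation=2))
d=np.load('pics/top1.npz'); cv2.imwrite('pics/t1c.png',cv2.resize(d['image'][100:275,205:365],None,fx=3.4,fy=3.4,interpolation=2))
"
```

```text
turn [ 0.    0.15 -0.56] shift [0.0066 0.0027 0.0353] t 2.5 dock tcp [-46.5  34.4] 80.3 F [-0.1  0.   0.2] w 85.4
```

View pics/s1c.png

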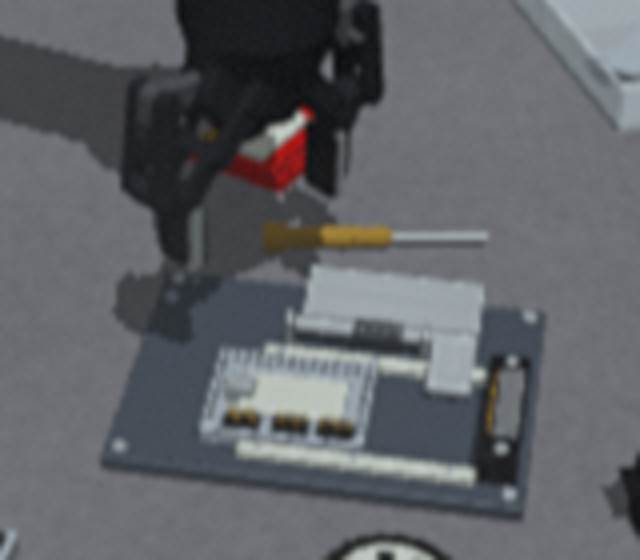

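View pics/t1c.png

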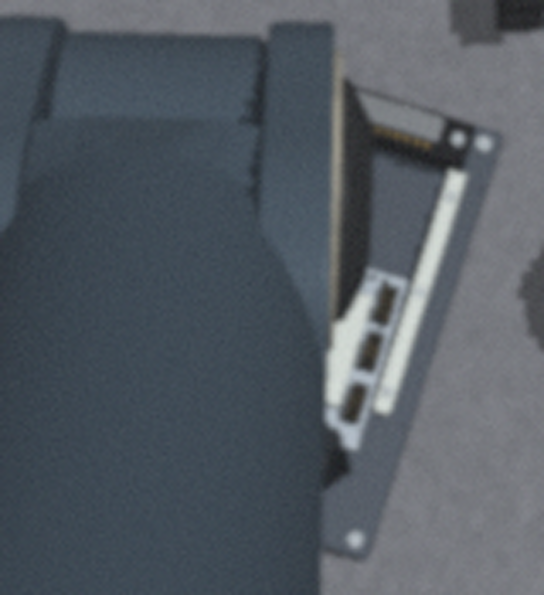

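```bash
python3 -c "
from h import *
d=np.load('pics/side1.npz')
K=d['intrinsics'];E=d['extrinsics'];rz=d['range_z']
v,u=np.mgrid[150:215,245:320]; Z=rz[150:215,245:320]
P=(np.linalg.inv(K)@np.c_[u.ravel(),v.ravel(),np.ones(u.size)].T)*Z.ravel()
W=(E[:3,:3].T@(P-E[:3,3:4])).T; D=np.array([w2d(w) for w in W])
for n,m in dict(B=(D[:,0]<-55)&(abs(D[:,1])<25),A=(D[:,0]>-50)&(abs(D[:,1]-78)<25)).items():
    for lo,hi in((40,60),(60,75),(75,80),(80,85),(85,90),(90,95),(95,100),(100,110)):
        k=m&(W[:,2]>lo)&(W[:,2]<hi)
        if k.sum(): print(n,lo,k.sum(),D[k].min(0).round(),D[k].max(0).round())
goal(-50,40.5,45,53)
"
```

```text
B 90 6 [-81.  -6.] [-69.  -4.]
B 95 11 [-89. -10.] [-69.  -2.]
B 100 45 [-89. -13.] [-68.  -2.]
A 90 7 [-30.  65.] [-16.  76.]
A 95 24 [-32.  64.] [-13.  80.]
A 100 48 [-33.  64.] [-11.  80.]
turn [-0.06 -0.12 -0.16] shift [0.0004 0.0014 0.035 ] t 2.6 dock tcp [-50.5  39.1] 80.0 F [-0.9  0.8  0.1] w 85.9
```

```bash
python3 -c "
from h import *
goal(-53.5,41,22,50)"
```

```text
turn [-0.07 -0.12  2.84] shift [ 0.0034 -0.0002  0.058 ] t 2.6 dock tcp [-50.5  39.1] 80.0 F [-0.9  0.8  0.1] w 85.9
```

Emit:
{"method": "jog_arm", "body": {
  "steps": [
    [[0,0,1.5],[0.002,0,0],1],
    [[0,0,3],[0.0035,0,0],1],
    [[0,0,2.8],[0.0035,0,0.01],1],
    [[0,0,2.8],[0.0035,0,0.025],1],
    [[0,0,2.8],[0.0035,0,0.04],1],
    [[0,0,2.8],[0.0035,0,0.05],1],
    [[0,0,2.8],[0.0035,0,0.058],1],
    [[0,0,2.8],[0.0035,0,0.058],1]
  ]
}}

```text
time: 3.4
ee_pos: [560.3, 40.1, 20.8]
orientation: [-0.002, 0.485, 0.875, -0.001]
ft_force: [0.1, 0.6, -0.7]
gripper_width: 85.6
```

```bash
python3 -c "
from h import *
grab('side','side2')
d=np.load('pics/side2.npz'); cv2.imwrite('pics/s2c.png',cv2.resize(d['image'][130:270,220:380],None,fx=4,fy=4,interpolation=2))
goal(-53.5,41,5,50)"
```

```text
turn [-0.12 -0.13  0.03] shift [-0.0002  0.      0.0165] t 3.45 dock tcp [-53.6  41.1] 21.5 F [-0.3  0.6  0.9] w 85.4
```

View pics/s2c.png

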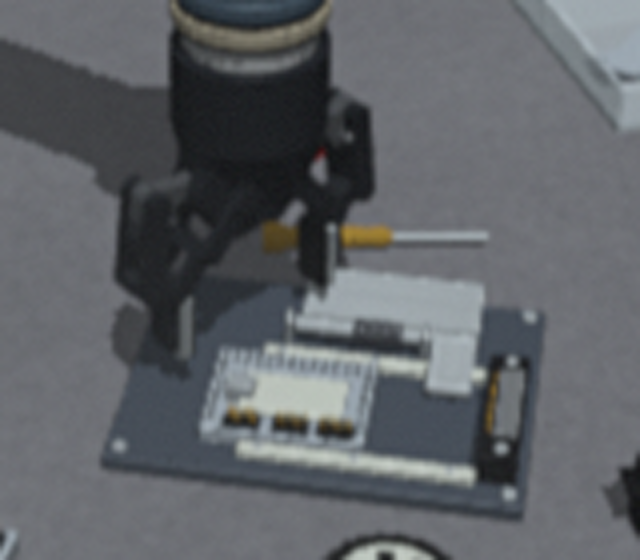

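Emit:
{"method": "jog_arm", "body": {
  "steps": [
    [[0,0,0],[-0.0015,0.0013,0.003],1],
    [[0,0,0],[-0.0015,0.0013,0.006],1],
    [[0,0,0],[-0.0015,0.0013,0.009],1],
    [[0,0,0],[-0.0015,0.0013,0.011],1],
    [[0,0,0],[-0.0015,0.0013,0.013],1],
    [[0,0,0],[-0.0015,0.0013,0.015],1],
    [[0,0,0],[-0.0015,0.0013,0.0165],1],
    [[0,0,0],[-0.0015,0.0013,0.0165],1]
  ]
}}

```text
time: 4.25
ee_pos: [562.8, 39.3, 5.1]
orientation: [-0.001, 0.485, 0.874, -0.0]
ft_force: [-1.8, -1.0, 4.8]
gripper_width: 85.8
```

```bash
python3 -c "
from h import *
grab('side','side3')
d=np.load('pics/side3.npz'); cv2.imwrite('pics/s3c.png',cv2.resize(d['image'][130:270,220:380],None,fx=4,fy=4,interpolation=2))
goal(-51.5,41,0,50)"
```

```text
turn [-0.12 -0.12  0.02] shift [-0.      0.0001  0.0051] t 4.3 dock tcp [-51.6  40.9] 5.1 F [-1.2 -0.9  4.6] w 85.6
```

View pics/s3c.png

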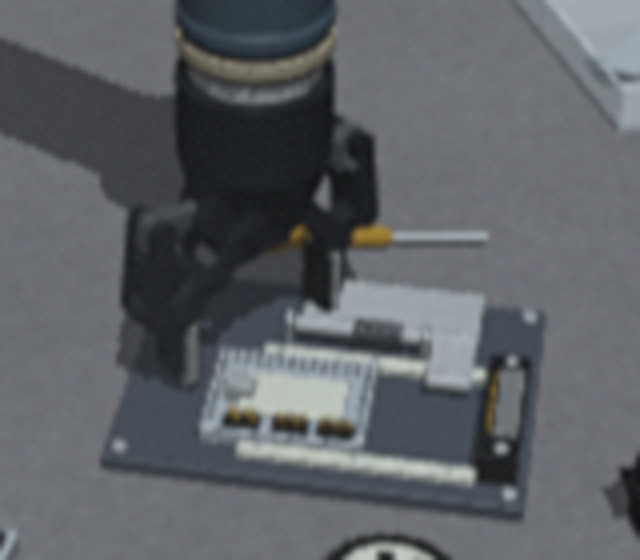

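Emit:
{"method": "jog_arm", "body": {
  "steps": [
    [[0,0,0],[0,0,0.001],1],
    [[0,0,0],[0,0,0.002],1],
    [[0,0,0],[0,0,0.003],1],
    [[0,0,0],[0,0,0.003],1],
    [[0,0,0],[0,0,0.0035],1],
    [[0,0,0],[0,0,0.004],1],
    [[0,0,0],[0,0,0.004],1],
    [[0,0,0],[0,0,0.004],1]
  ]
}}

```text
time: 5.1
ee_pos: [562.9, 38.7, 1.5]
orientation: [-0.001, 0.485, 0.874, -0.0]
ft_force: [-1.7, -2.3, 6.5]
gripper_width: 85.3
```

```bash
python3 -c "
from h import *
grab('side','side4')
d=np.load('pics/side4.npz'); cv2.imwrite('pics/s4c.png',cv2.resize(d['image'][130:270,220:380],None,fx=4,fy=4,interpolation=2))
goal(-51.5,41,0,50)
for x,y in((330,215),(327,205),(322,203),(331,223),(340,208),(300,225)): w=p2w(d,x,y); print(x,y,w2d(w).round(),w[2].round(1))
"
```

```text
turn [-0.12 -0.1  -0.01] shift [0.0005 0.0004 0.0015] t 5.15 dock tcp [-51.4  40.4] 1.5 F [-2.7 -2.1  6.1] w 85.4
330 215 [44. 47.] 26.5
327 205 [33. 92.] 16.5
322 203 [ 21. 118.] 0.5
331 223 [48. 18.] 29.3
340 208 [61. 90.] 13.8
300 225 [-12.  10.] 21.7
```

View pics/s4c.png

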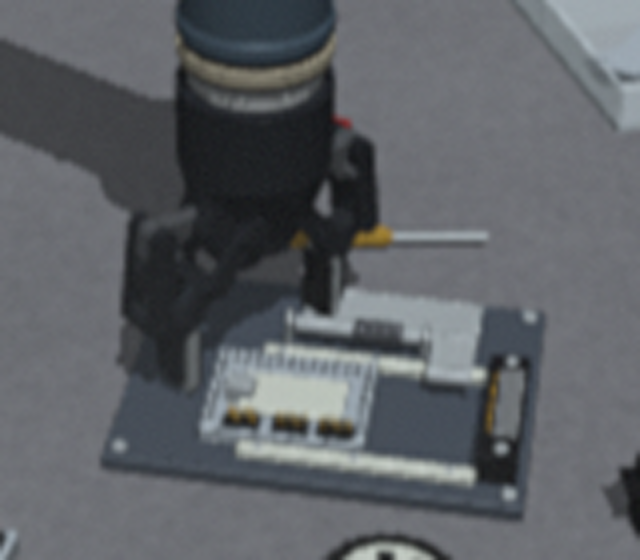

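Emit:
{"method": "jog_arm", "body": {
  "steps": [
    [[0,0,0],[0,0,0.0008],1],
    [[0,0,0],[0,0,0.0015],1],
    [[0,0,0],[-0.0023,0.0019,0.0015],1],
    [[0,0,0],[-0.0046,0.0039,0.0015],1],
    [[0,0,0],[-0.0069,0.0058,0.0015],1],
    [[0,0,0],[-0.0092,0.0077,0.0015],1],
    [[0,0,0],[-0.0115,0.0096,0.0015],1],
    [[0,0,0],[-0.0115,0.0096,0.0015],1]
  ]
}}

```text
time: 5.95
ee_pos: [577.3, 35.1, 0.8]
orientation: [-0.002, 0.485, 0.875, 0.0]
ft_force: [-3.9, 1.9, 10.9]
gripper_width: 85.7
```

```bash
python3 -c "
from h import *
grab('side','side5')
d=np.load('pics/side5.npz'); cv2.imwrite('pics/s5c.png',cv2.resize(d['image'][130:270,220:380],None,fx=4,fy=4,interpolation=2))
goal(-36.5,41,0,50)
for x,y in((330,215),(331,223),(340,208),(300,225)): w=p2w(d,x,y); print(x,y,w2d(w).round(),w[2].round(1))
"
```

```text
turn [-0.06 -0.16  0.04] shift [-0.0004 -0.0003  0.0008] t 6.0 dock tcp [-36.6  41.5] 0.8 F [-3.8  1.2 10. ] w 85.3
330 215 [44. 45.] 27.7
331 223 [48. 18.] 29.3
340 208 [61. 95.] 9.8
300 225 [-12.  10.] 22.3
```

View pics/s5c.png

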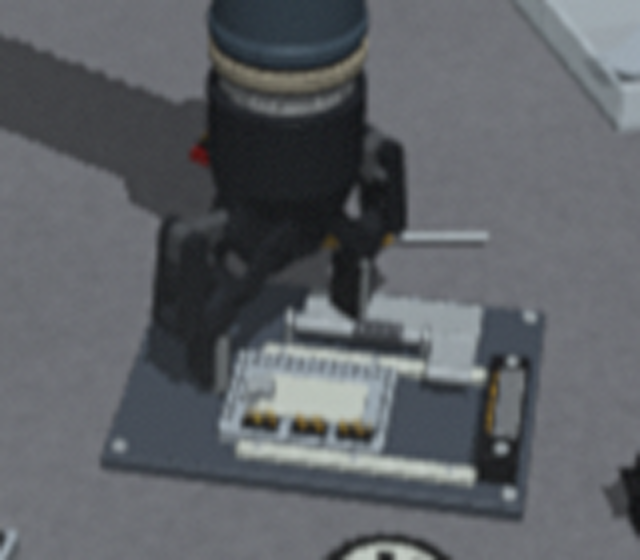

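Emit:
{"method": "jog_arm", "body": {
  "steps": [
    [[0,0,0],[-0.0023,0.0019,0.0006],1],
    [[0,0,0],[-0.0046,0.0039,0.0008],1],
    [[0,0,0],[-0.0069,0.0058,0.0008],1],
    [[0,0,0],[-0.0092,0.0077,0.0008],1],
    [[0,0,0],[-0.0115,0.0096,0.0008],1],
    [[0,0,0],[-0.0138,0.0116,0.0008],1],
    [[0,0,0],[-0.0161,0.0135,0.0008],1],
    [[0,0,0],[-0.0161,0.0135,0.0008],1]
  ]
}}

```text
time: 6.8
ee_pos: [597.4, 29.8, 0.8]
orientation: [-0.002, 0.485, 0.875, 0.001]
ft_force: [-3.2, 0.7, 10.0]
gripper_width: 85.2
```

```bash
python3 -c "
from h import *
grab('side','side6')
d=np.load('pics/side6.npz'); cv2.imwrite('pics/s6c.png',cv2.resize(d['image'][130:270,220:380],None,fx=4,fy=4,interpolation=2))
goal(-16.5,41,0,50)
for x,y in((330,215),(331,223),(340,208),(300,225)): w=p2w(d,x,y); print(x,y,w2d(w).round(),w[2].round(1))
"
```

```text
turn [ 0.   -0.23  0.09] shift [-0.0005 -0.0017  0.0008] t 6.85 dock tcp [-15.7  42.6] 0.8 F [-4.3  0.8 10.4] w 85.5
330 215 [44. 45.] 27.8
331 223 [48. 20.] 27.7
340 208 [61. 91.] 13.4
300 225 [-12.  11.] 20.8
```

View pics/s6c.png

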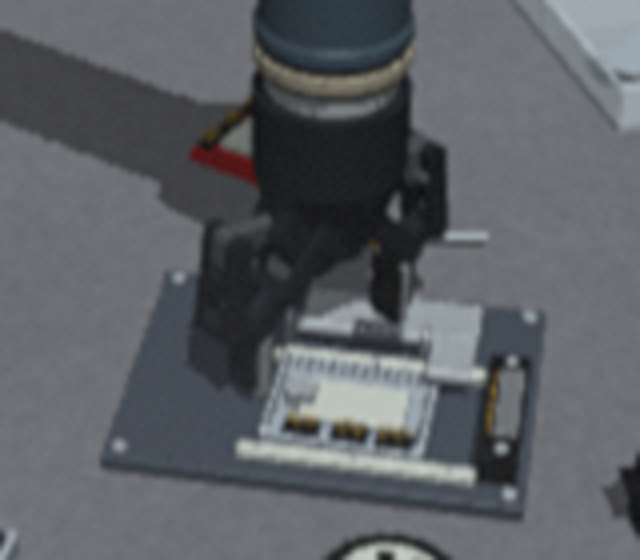

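Emit:
{"method": "jog_arm", "body": {
  "steps": [
    [[0,0,0],[-0.0025,0.0015,0.0006],1],
    [[0,0,0],[-0.005,0.0034,0.0008],1],
    [[0,0,0],[-0.0075,0.005,0.0008],1],
    [[0,0,0],[-0.01,0.0068,0.0008],1],
    [[0,0,0],[-0.0125,0.0086,0.0008],1],
    [[0,0,0],[-0.0145,0.0102,0.0008],1],
    [[0,0,0],[-0.0161,0.0115,0.0008],1],
    [[0,0,0],[-0.0161,0.0115,0.0008],1]
  ]
}}

```text
time: 7.65
ee_pos: [615.8, 23.5, 0.7]
orientation: [-0.002, 0.484, 0.875, 0.002]
ft_force: [-4.4, 0.7, 9.2]
gripper_width: 85.5
```

```bash
python3 -c "
from h import *
grab('side','side7')
d=np.load('pics/side7.npz'); cv2.imwrite('pics/s7c.png',cv2.resize(d['image'][130:270,220:380],None,fx=4,fy=4,interpolation=2))
goal(8.5,41,0,50)
for x,y in((330,215),(331,223),(340,208),(300,225)): w=p2w(d,x,y); print(x,y,w2d(w).round(),w[2].round(1))
"
```

```text
turn [ 0.05 -0.31  0.15] shift [-0.0046  0.002   0.0007] t 7.7 dock tcp [ 3.7 42.4] 0.7 F [-4.3  0.5  9.2] w 85.6
330 215 [44. 44.] 28.5
331 223 [48. 17.] 30.4
340 208 [61. 91.] 12.9
300 225 [-13.  15.] 18.2
```

View pics/s7c.png

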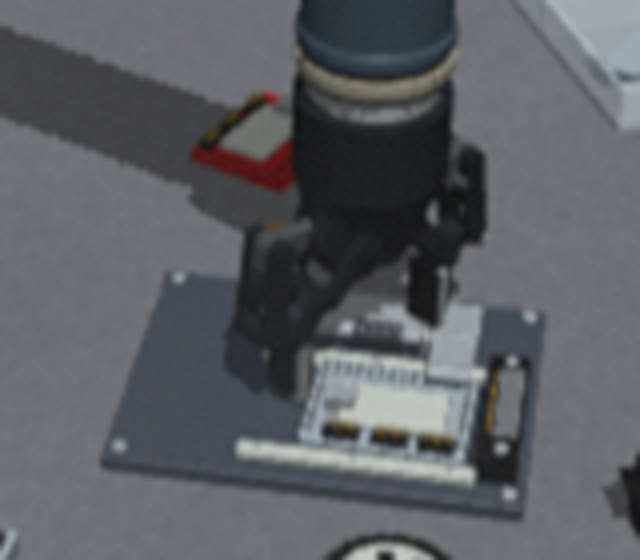

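Emit:
{"method": "jog_arm", "body": {
  "steps": [
    [[0,0,0],[-0.0008,0.0006,0.0007],1],
    [[0,0,0],[-0.0016,0.0012,0.0008],1],
    [[0,0,0],[-0.0024,0.0018,0.0008],1],
    [[0,0,0],[-0.0032,0.0024,0.0008],1],
    [[0,0,0],[-0.0038,0.003,0.0008],1],
    [[0,0,0],[-0.0045,0.0036,0.0008],1],
    [[0,0,0],[-0.005,0.004,0.0008],1],
    [[0,0,0],[-0.005,0.004,0.0008],1]
  ]
}}

```text
time: 8.5
ee_pos: [620.4, 22.8, 0.7]
orientation: [-0.004, 0.484, 0.875, 0.002]
ft_force: [-6.5, 1.8, 13.8]
gripper_width: 85.6
```

```bash
python3 -c "
from h import *
grab('side','side8');grab('top','top8')
d=np.load('pics/side8.npz'); cv2.imwrite('pics/s8c.png',cv2.resize(d['image'][130:270,220:380],None,fx=4,fy=4,interpolation=2))
goal(12,41,0,50)
"
```

```text
turn [-0.03 -0.49  0.2 ] shift [-0.0042  0.0007  0.0007] t 8.6 dock tcp [ 8.4 43.1] 0.7 F [-7.2  1.6 12.4] w 85.3
```

View pics/s8c.png

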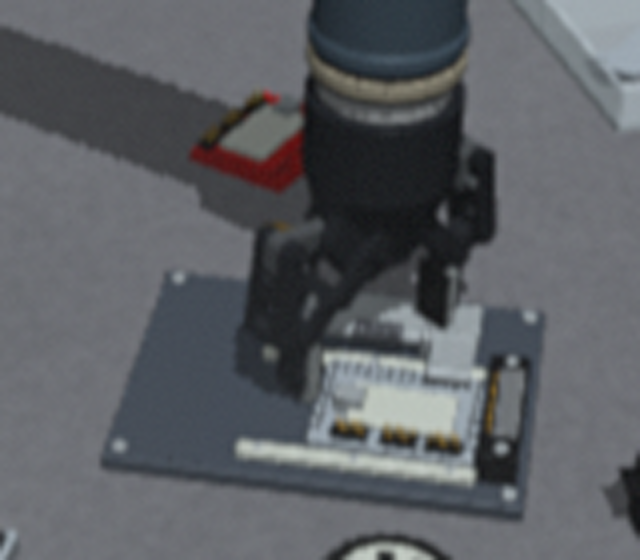

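Emit:
{"method": "jog_arm", "body": {
  "steps": [
    [[0,0,0],[-0.0008,0.0005,0.0005],1],
    [[0,0,0],[-0.0016,0.001,0.0005],1],
    [[0,0,0],[-0.0024,0.0015,0.0005],1],
    [[0,0,0],[-0.0032,0.002,0.0005],1],
    [[0,0,0],[-0.0036,0.0024,0.0005],1],
    [[0,0,0],[-0.0036,0.0024,0.0005],1],
    [[0,0,0],[-0.0036,0.0024,0.0005],1],
    [[0,0,0],[-0.0036,0.0024,0.0005],1]
  ]
}}

```text
time: 9.4
ee_pos: [620.9, 22.7, 0.8]
orientation: [-0.008, 0.483, 0.875, 0.001]
ft_force: [-10.8, 1.6, 16.0]
gripper_width: 85.2
```

```bash
python3 -c "
from h import *
grab('side','side9');grab('top','top9')
d=np.load('pics/side9.npz'); cv2.imwrite('pics/s9c.png',cv2.resize(d['image'][190:260,280:360],None,fx=8,fy=8,interpolation=2))
goal(12,41,0,50)
d=np.load('pics/top9.npz'); cv2.imwrite('pics/t9c.png',cv2.resize(d['image'][100:275,205:365],None,fx=3.4,fy=3.4,interpolation=2))
"
```

```text
turn [-0.31 -0.85  0.25] shift [-0.0039  0.0004  0.0007] t 9.5 dock tcp [ 8.8 43.2] 0.8 F [-11.3   2.6  16.2] w 85.2
```

View pics/s9c.png

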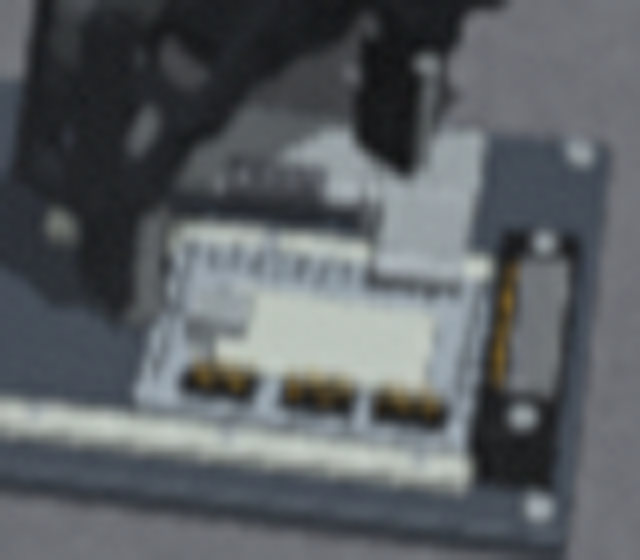

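View pics/t9c.png

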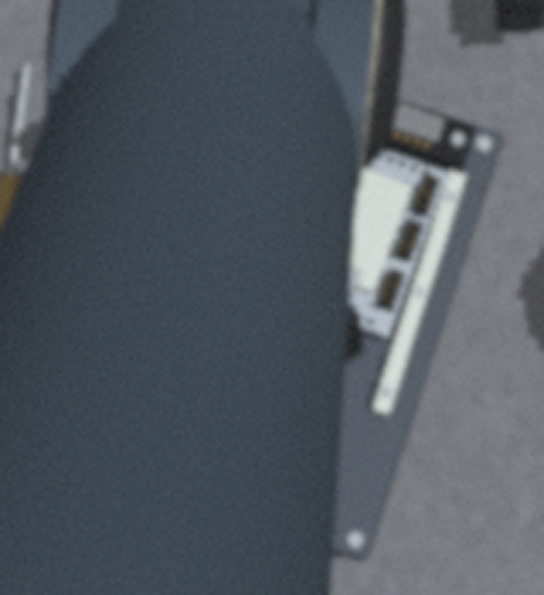

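```bash
python3 -c "
from h import *
d=np.load('pics/top9.npz')
cv2.imwrite('pics/t9d.png',cv2.resize(d['image'][120:205,300:350],None,fx=7,fy=7,interpolation=2))
f=lambda x,y,z:(np.array(w2p(d,[*d2w((x,y)),z]))).round(1)
for n,p in dict(front=(70,-32,18),rear=(-10,-32,18),block=(70,-32,28),front0=(70,0,18)).items(): q=f(*p); print(n,q,(q-[300,120])*7)
"
```

```text
front [335.7 148.3] [249.9 198.1]
rear [320.  197.4] [140.  541.8]
block [336.3 146.8] [254.1 187.6]
front0 [315.8 142.1] [110.6 154.7]
```

View pics/t9d.png

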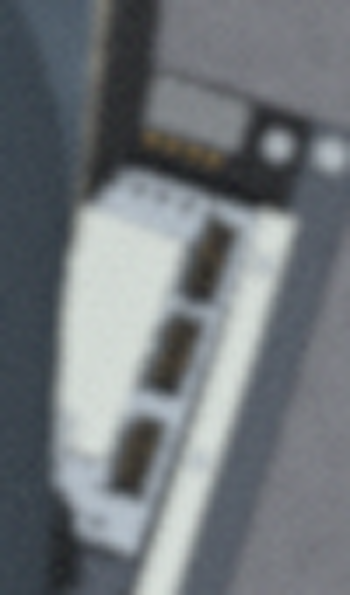

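Emit:
{"method": "jog_arm", "body": {
  "steps": [
    [[0,0,0],[-0.003,0.0025,0.0005],1],
    [[0,0,0],[-0.006,0.005,0.0005],1],
    [[0,0,0],[-0.007,0.006,0.0005],1],
    [[0,0,0],[-0.008,0.007,0.0005],1],
    [[0,0,0],[-0.008,0.007,0.0005],1],
    [[0,0,0],[-0.008,0.007,0.0005],1],
    [[0,0,0],[-0.008,0.007,0.0005],1],
    [[0,0,0],[-0.008,0.007,0.0005],1]
  ]
}}

```text
time: 10.3
ee_pos: [621.6, 22.4, 1.0]
orientation: [-0.018, 0.483, 0.875, -0.001]
ft_force: [-25.9, 2.9, 30.7]
gripper_width: 85.4
```

```bash
python3 -c "
from h import *
grab('side','side10');grab('top','top10')
goal(12,41,0,50)
d=np.load('pics/top10.npz')
cv2.imwrite('pics/t10d.png',cv2.resize(d['image'][120:205,300:350],None,fx=7,fy=7,interpolation=2))
d=np.load('pics/side10.npz'); cv2.imwrite('pics/s10c.png',cv2.resize(d['image'][190:260,280:360],None,fx=8,fy=8,interpolation=2))
"
```

```text
turn [-1.14 -1.72  0.26] shift [-0.0033 -0.0001  0.0009] t 10.4 dock tcp [ 9.6 43.2] 1.0 F [-26.2   3.   30.2] w 85.3
```

View pics/t10d.png

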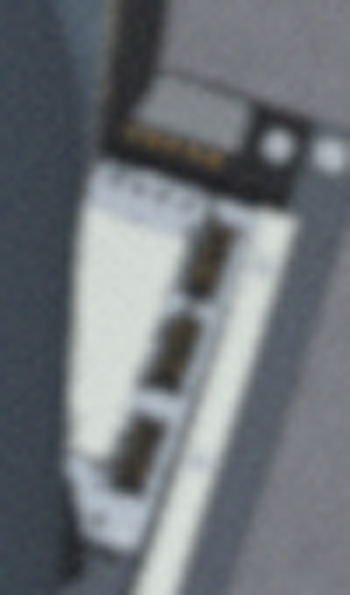

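View pics/s10c.png

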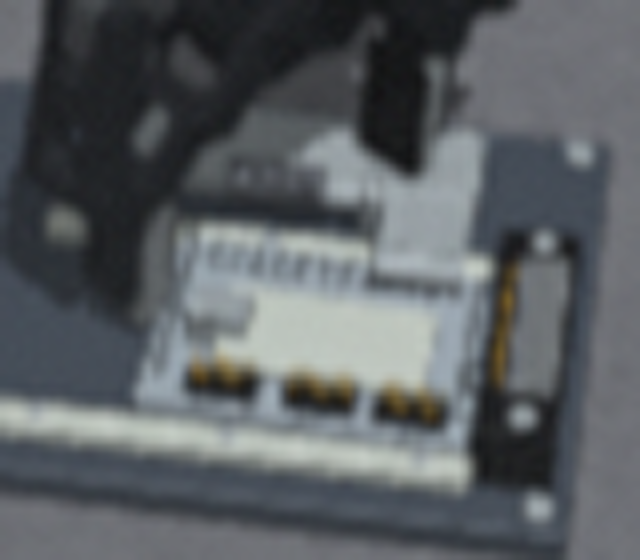

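Emit:
{"method": "jog_arm", "body": {
  "steps": [
    [[0,0,0],[0,0,0.0006],1],
    [[0,0,0],[0,0,0.0006],1],
    [[-0.5,-0.8,0],[0.0008,-0.0006,0.0008],1],
    [[-1,-1.6,0],[0.0016,-0.0013,0.0008],1],
    [[-1,-1.6,0],[0.0024,-0.0019,0.0008],1],
    [[-1,-1.6,0],[0.0032,-0.0026,0.0008],1],
    [[-1,-1.6,0],[0.0032,-0.0026,0.0008],1],
    [[-1,-1.6,0],[0.0032,-0.0026,0.0008],1]
  ]
}}

```text
time: 11.2
ee_pos: [620.0, 23.6, 1.4]
orientation: [0.001, 0.484, 0.875, 0.001]
ft_force: [1.3, -1.3, 5.8]
gripper_width: 85.3
```

```bash
python3 -c "
from h import *
grab('side','side11')
goal(5,41,30,50)
d=np.load('pics/side11.npz'); cv2.imwrite('pics/s11c.png',cv2.resize(d['image'][190:260,280:360],None,fx=8,fy=8,interpolation=2))
"
```

```text
turn [0.11 0.03 0.23] shift [ 0.0002 -0.0038 -0.0286] t 11.25 dock tcp [ 7.7 43.8] 1.4 F [ 1.5 -0.1  5.3] w 85.5
```

View pics/s11c.png

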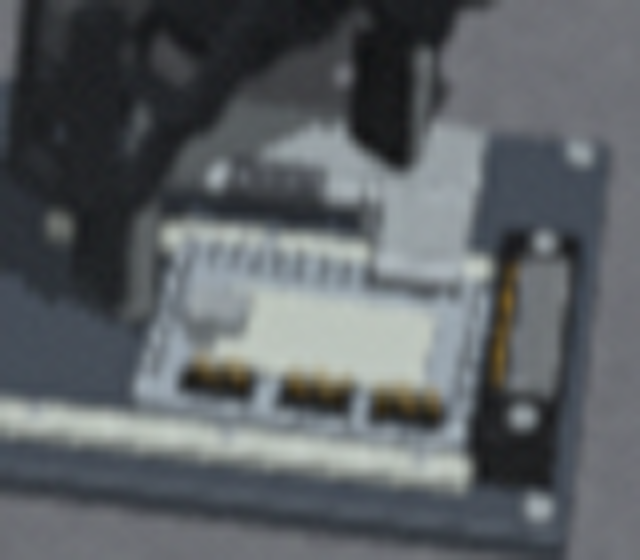

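```bash
python3 -c "
from h import *
L={k:cv2.cvtColor(np.load(f'pics/side{k}.npz')['image'],cv2.COLOR_BGR2GRAY).astype(np.float32) for k in(7,8,9,10,11)}
for k in(7,8,9,11):
  for n,(r0,r1,c0,c1) in dict(board=(226,246,302,338),block=(215,255,340,358)).items():
    a=L[10][r0:r1,c0:c1];b=L[k][r0:r1,c0:c1]; W=np.eye(2,3,dtype=np.float32)
    cc,W=cv2.findTransformECC(a,b,W,cv2.MOTION_TRANSLATION,(3,100,1e-5),None,3); print(k,n,W[:,2].round(2),round(cc,3))
"
```

```text
7 board [-2.5  -0.14] 0.959
7 block [-0.   -0.05] 0.98
8 board [-0.36  0.1 ] 0.969
8 block [ 0.01 -0.01] 1.0
9 board [-0.21  0.07] 0.985
9 block [0. 0.] 1.0
11 board [-0.45 -0.02] 0.963
11 block [ 0.02 -0.01] 0.999
```

```bash
python3 -c "
from h import *
L={k:cv2.cvtColor(np.load(f'pics/side{k}.npz')['image'],cv2.COLOR_BGR2GRAY).astype(np.float32) for k in(8,9,10,11)}
for k in(8,9,11):
  for n,(r0,r1,c0,c1) in dict(hdrs=(233,245,302,337),cover=(226,237,308,336),front=(228,246,328,340),nub=(218,228,304,325),clip=(207,226,328,340)).items():
    a=L[10][r0:r1,c0:c1];b=L[k][r0:r1,c0:c1]; W=np.eye(2,3,dtype=np.float32)
    try: cc,W=cv2.findTransformECC(a,b,W,cv2.MOTION_TRANSLATION,(3,100,1e-5),None,3); print(k,n,W[:,2].round(2),round(cc,3))
    except Exception as e: print(k,n,'fail')
"
```

```text
8 hdrs [-0.4   0.12] 0.956
8 cover [-0.31 -0.04] 0.909
8 front [-0.21  0.1 ] 0.958
8 nub [1.12 0.13] 0.731
8 clip [-0.61 -0.04] 0.992
9 hdrs [-0.23  0.08] 0.983
9 cover [-0.39 -0.01] 0.874
9 front [-0.09  0.07] 0.991
9 nub [0.39 0.03] 0.828
9 clip [-0.37 -0.12] 0.983
11 hdrs [-0.47 -0.04] 0.952
11 cover [-0.33  0.05] 0.988
11 front [-0.24 -0.03] 0.963
11 nub [0.33 0.09] 0.945
11 clip [-1.13 -0.47] 0.913
```

Emit:
{"method": "jog_arm", "body": {
  "steps": [
    [[0,0,0],[0,0,0.0012],1],
    [[0,0,0],[-0.0015,0.0006,0.0012],1],
    [[0,0,0],[-0.003,0.001,0.0012],1],
    [[0,0,0],[-0.004,0.0018,0.0012],1],
    [[0,0,0],[-0.005,0.0024,0.0012],1],
    [[0,0,0],[-0.005,0.0024,0.0012],1],
    [[0,0,0],[-0.005,0.0024,0.0012],1],
    [[0,0,0],[-0.005,0.0024,0.0012],1]
  ]
}}

```text
time: 12.05
ee_pos: [621.2, 23.1, 0.7]
orientation: [-0.004, 0.483, 0.876, 0.0]
ft_force: [-10.4, 3.6, 15.0]
gripper_width: 85.3
```

```bash
cat >> h.py <<'E'
def cmp(k):
  L={j:cv2.cvtColor(np.load(f'pics/side{j}.npz')['image'],cv2.COLOR_BGR2GRAY).astype(np.float32) for j in(10,k)}
  for n,(r0,r1,c0,c1) in dict(board=(226,246,302,338),hdrs=(233,245,302,337),cover=(226,237,308,336),front=(228,246,328,340)).items():
    a=L[10][r0:r1,c0:c1];b=L[k][r0:r1,c0:c1]; W=np.eye(2,3,dtype=np.float32)
    cc,W=cv2.findTransformECC(a,b,W,cv2.MOTION_TRANSLATION,(3,100,1e-5),None,3); print(k,n,W[:,2].round(2),round(cc,3))
E
python3 -c "
from h import *
grab('side','side12'); cmp(12)
goal(5,41,30,50)
"
```

```text
12 board [-0.27  0.07] 0.976
12 hdrs [-0.32  0.11] 0.97
12 cover [-0.4  -0.09] 0.894
12 front [-0.16  0.13] 0.973
turn [-0.16 -0.37  0.3 ] shift [ 0.0015 -0.0046 -0.0293] t 12.1 dock tcp [ 8.9 43.6] 0.7 F [-11.    3.3  16.7] w 85.7
```

Emit:
{"method": "jog_arm", "body": {
  "steps": [
    [[0,0,0],[0,0,0.0008],1],
    [[0,0,0],[0.001,-0.0008,0.0008],1],
    [[0,0,0],[0.002,-0.0017,0.0008],1],
    [[0,0,0],[0.003,-0.0025,0.0008],1],
    [[0,0,0],[0.004,-0.0034,0.0008],1],
    [[0,0,0],[0.004,-0.0034,0.0],1],
    [[0,0,0],[0.004,-0.0034,-0.001],1],
    [[0,0,0],[0.004,-0.0034,-0.002],1]
  ]
}}

```text
time: 12.9
ee_pos: [617.2, 24.9, 3.2]
orientation: [-0.003, 0.483, 0.876, 0.001]
ft_force: [1.9, -0.1, 3.9]
gripper_width: 85.6
```

```bash
python3 -c "
from h import *
grab('side','side13'); cmp(13)
goal(5,41,30,50)
"
```

```text
13 board [-0.42  0.01] 0.963
13 hdrs [-0.49 -0.  ] 0.958
13 cover [-0.33  0.18] 0.986
13 front [-0.21  0.02] 0.963
turn [-0.07 -0.33  0.31] shift [-0.0023 -0.002  -0.0268] t 12.95 dock tcp [ 4.3 44.1] 3.2 F [ 1.5 -0.1  4.9] w 85.7
```

Board stays put; lift off, slowly at first.

Emit:
{"method": "jog_arm", "body": {
  "steps": [
    [[0,0,0],[0,0,-0.0015],1],
    [[0,0,0],[0,0,-0.003],1],
    [[0,0,0],[0,0,-0.005],1],
    [[0,0,0],[0,0,-0.008],1],
    [[0,0,0],[0,0,-0.015],1],
    [[0,0,0],[0,0,-0.03],1],
    [[0,0,0],[0,0,-0.05],1],
    [[0,0,0],[0,0,-0.075],1]
  ]
}}

```text
time: 13.75
ee_pos: [616.8, 24.5, 79.3]
orientation: [-0.003, 0.483, 0.876, 0.0]
ft_force: [0.6, 0.0, -0.1]
gripper_width: 85.5
```

Emit:
{"method": "jog_arm", "body": {
  "steps": [
    [[0,0,0],[0,0,-0.03],1],
    [[0,0,0],[0.01,0.01,-0.06],1],
    [[0,0,0],[0.04,0.03,-0.08],1],
    [[0,0,0],[0.07,0.05,-0.1],1],
    [[0,0,0],[0.1,0.07,-0.11],1],
    [[0,0,0],[0.13,0.09,-0.11],1],
    [[0,0,0],[0.16,0.11,-0.11],1],
    [[0,0,0],[0.18,0.13,-0.11],1]
  ]
}}

```text
time: 14.55
ee_pos: [630.3, 248.7, 191.6]
orientation: [-0.004, 0.482, 0.876, 0.001]
ft_force: [0.1, 0.5, -0.5]
gripper_width: 85.3
```

```bash
python3 -c "
from h import *
grab('side','side14'); grab('top','top14')
goal(5,41,30,50)
d=np.load('pics/top14.npz'); cv2.imwrite('pics/t14.png',cv2.resize(d['image'][100:275,205:365],None,fx=3.4,fy=3.4,interpolation=2))
d=np.load('pics/side14.npz'); cv2.imwrite('pics/s14.png',cv2.resize(d['image'][180:260,260:360],None,fx=7,fy=7,interpolation=2))
for x,y in((330,215),(331,223),(340,208),(315,235)): w=p2w(d,x,y); print(x,y,w2d(w).round(),w[2].round(1))
cmp(14)
"
```

```text
turn [-0.   -0.51  0.75] shift [-0.1878 -0.1359  0.1593] t 14.65 dock tcp [-53.3 264.2] 190.9 F [-1.   0.7 -0. ] w 85.2
330 215 [44. 46.] 27.5
331 223 [48. 24.] 24.5
340 208 [61. 81.] 20.6
315 235 [ 21. -14.] 21.3
14 board [-0.43  0.01] 0.961
14 hdrs [-0.49  0.01] 0.957
14 cover [-0.38  0.16] 0.952
14 front [-0.19  0.05] 0.963
```

View pics/s14.png

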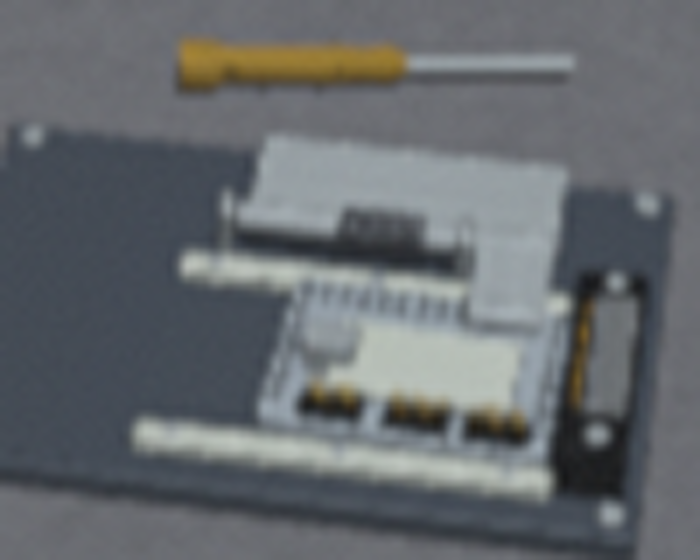

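View pics/t14.png

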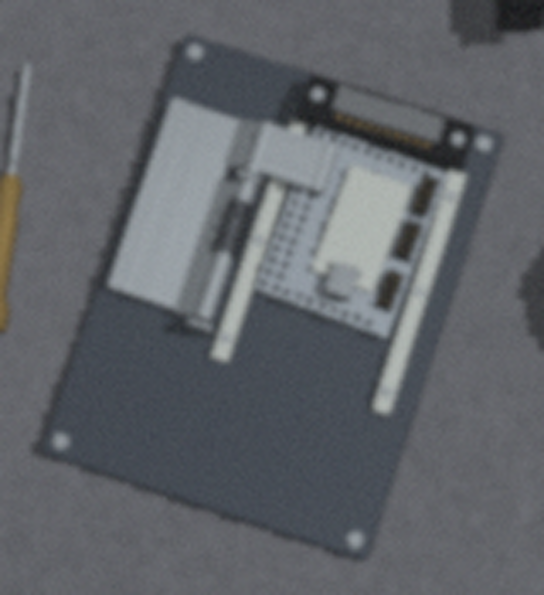

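```bash
python3 -c "
from h import *
d=np.load('pics/top14.npz'); im=d['image'][120:205,270:350]; f=8
big=cv2.resize(im,None,fx=f,fy=f,interpolation=2)
P=lambda x,y,z:((np.array(w2p(d,[*d2w((x,y)),z]))-[270,120]+.5)*f)
for c,pts in {(0,0,255):[(70,32,18),(70,-32,18),(-10,-32,18),(-10,32,18)],(0,255,0):[(70,38,15),(70,-38,15),(-45,-38,15)],(255,255,0):[(70,-40,28),(70,40,28),(90,40,28),(90,-40,28)]}.items():
  cv2.polylines(big,[np.array([P(*p) for p in pts]).astype(int)],c!=(0,255,0),c,1)
cv2.imwrite('pics/t14o.png',big[:600])
"
```

```text
(no output)
```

View pics/t14o.png

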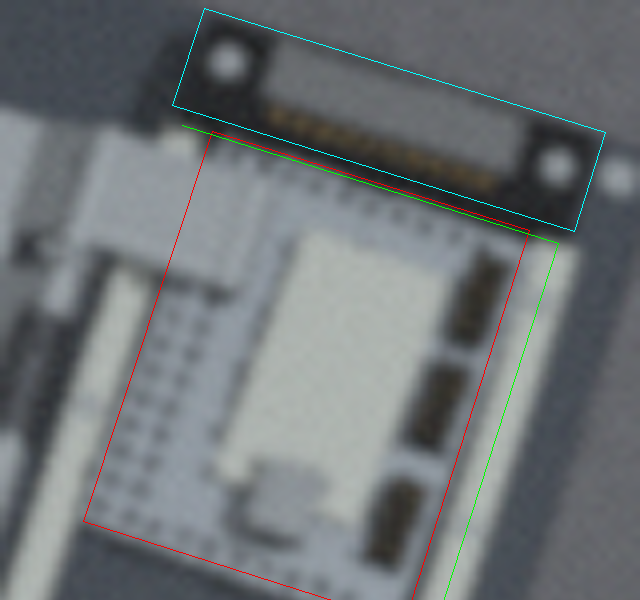

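```bash
python3 -c "
from h import *
a=np.load('pics/top0.npz')['image'].astype(int);b=np.load('pics/top14.npz')['image'].astype(int)
D=abs(a-b).max(2)>50
for n,(u,v) in dict(wheel=(391,187),servo=(358,92),driver=(206,160)).items(): print(n,D[v-40:v+40,max(u-15,0):u+25].sum())
print(manip.job_done())"
```

```text
wheel 0
servo 0
driver 0
the job is handed in; nothing more can be done
None
```

The controller board is home against the contact block with the clip down on it. The gripper is clear, and I handed the job in at about 14.7 s of the 58 s allowed.

**What I did:**
- I used the smaller grey board in the dock channel, and left the green, red and larger grey ones alone.
- One fingertip pressed the thumb plate to its stop, at about 10 N with the toe roughly 11 mm up. The other fingertip pushed the board about 55 mm under the toe until it stalled against the block.
- I backed the pushing finger off with the clip still held. Then I lifted slowly so the clip came down on the board.

**Last checks:**
- **Home position:** the board did not advance beyond about 1 mm when pushed with 26 N. In the final pictures its front edge lies along the block, with no visible gap.
- **Drift:** the board relaxed about 0.8 mm once the hard push was released. A second, gentler push ended the same way, and it did not move during release.
- **Clip:** the plate reads about 20.6 mm high, between its pressed and rest heights, which fits the toe resting on the board.
- **Other objects:** the picture areas around the wheel, servo and screwdriver show no change from the start.

**Disagreements:** the drawn-in home outline sits about 2 mm ahead of the board in the final top picture. The drawn block is offset from the real one by about the same amount, so I put this down to calibration. In the hard push the downward force briefly reached about 30 N at the fingertips, under the limits.

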